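# File a glaze test rod and press its label holder behind the rack lip

## Robot

A 7-joint arm with a two-finger parallel gripper is mounted at the origin on the work surface. World frame = base frame: x ahead of the robot, y to its left, z up, the work surface at z = 0. Lengths are in mm, angles in rad, forces in N, time in s.
With the tool pointing down it reaches from about 425 to 875 mm from the base axis. Payload 8.4 kg.
Tool frame: the origin (TCP) lies midway between the tips of the shut fingers; the grasp point (between the pads) lies 19 mm behind it (r.tcp_to_grasp is the distance from the TCP to the grasp point, in mm); z points along the fingers, y is the line along which they close (so a half turn about z gives the same grasp; the last joint's range is limited). The gripper opens to 87 mm and grips with 3 to 60 N. Pads are 19 mm wide; open, the fingers measure 117 mm over their backs; the gripper's body (75 mm by 190 mm) begins 51 mm behind the grasp point.
Start: joints at [-1.252, 0.333, 0.04, 1.465, -0.013, 1.343, -0.059], TCP at [263.736, 594.06, 222.546] pointing down, gripper open.
Joint ranges: [-2.58, 2.58], [-0.38, 2.09], [-1.3, 1.39], [0.25, 2.4], [-1.5, 4.64], [0.08, 2.09], [-2.65, 2.65]. Speed limits (rad/s): [2.22, 2.22, 2.79, 2.79, 3.14, 3.14, 3.14].

## Interface

Orientations are given as a rotation vector (axis times angle).
In Python, from rig import r gives the robot as it stands.
- The arm moves only by the tool carry_out, never from a script. Its argument "moves" is one flat list of numbers, 7 for each row, row after row: the shift along the tool's x, y, z in cm, then the turn, a rotation vector about the tool's x, y, z in rad, then the finger opening in cm, from 0 to 8.7. A call has 1 to 10 rows; each row is the pose to reach, as a shift and turn from the pose commanded when the call began, along the tool's axes at that moment; what a row does not reach only later rows make up. A row lasts 1/8 s, in which the tool goes at most 62.5 mm and 10.7 degrees, less where a joint would pass 70% of its speed; a pose out of reach is approached as far as the arm can. A call with a gripper value outside its range is refused whole. The fingers move at their own pace and stop on an object; "force" is the grip in N (left out, the last holds). Time passes only in rows, so rows that repeat a pose let the fingers close. It gives the time, the measured TCP pose, the force, the opening and the grip force at its end, in the units of the state.
- r.get_obs(): the state, without advancing time (a new reading comes with each control period).
- r.capture(name): name is "side" or "top"; returns a dict with "frame" (384x512x3 uint8, blue, green, red), "fx", "fy", "cx", "cy" (pixels), "eye" and "rotation" of the camera in the world. Camera axes: x right, y down, z forward; pixel columns grow to the right and rows downward; lengths in mm; the calibration is good to about 2 mm. A picture is of the moment at which its call begins. There is no depth.
- r.close_job(): hands the job in; it is judged then, once.
The state is a dict: "t": time; "q": joint angles; "dq": joint speeds; "tau": joint torques, N m; "tool_pos": TCP position; "ee_rot": TCP orientation; "wrist_force": force on the tool from outside, world axes, zero at the start; "moment": the same for the moment, N m; "opening": finger opening in mm; "finger_force": force on a finger pad.
Only numpy, scipy, OpenCV 4.12 (cv2) and the standard library are available. Lean on these libraries where they do the work, as an engineer would, in place of code of your own. Each camera call takes 0.05 s, during which the arm holds its last target. There are 200 camera calls.

## Task

File the glaze sample: take the long test rod out of the plywood block and push it down to the bottom of the empty tube on the wooden rack, and let go of it. Then take the metal label holder from its stand, push it down behind the rack's front lip, into the gap in the rail there, against the spring until it stops hard, and finish while still gripping it and pressing it fully home, upright, because the spring lifts it again as soon as you ease off. Leave the short rod, the small cup and the teapot lid in front of the rack where they are.

Things in the scene. Friction and masses are not known exactly. Their poses are not given: they have to be found in the camera images.
- rack: fixed low wooden rack, 300 mm long (its y) and 100 mm deep (its x), top board 45 mm above the table, edged on its -x side by an aluminium lip that runs its whole length and flares outward to 52 mm above the table. Origin: centre of its underside, on the table. Two white ceramic tubes stand on it at x +15 mm: the empty one at y +40 mm, and one at y +110 mm that already holds a short rod standing 10 mm out of it
- tube_mouth (a point): centre of the mouth of the empty tube, 110 mm above the table; bore 14 mm, widening to about 20 mm over the top 10 mm; outside diameter 21 mm (29 mm at the mouth)
- tube_floor (a point): centre of the empty tube's inner floor, 60 mm below its mouth (50 mm above the table)
- slot (a point): centre of the pocket behind the lip, 45 mm above the table; axes as the rack's. The pocket is the one gap in a 52 mm high plywood rail behind the lip: open upward, 9 mm wide (x), 70 mm long (y), long sides with sloped lead-ins of about 6 mm, the board's ending 37 mm above the table. A sprung bar lies 23 mm below this point; hard ledges 35 mm below it stop the holder's foot: that is home
- bar (a joint): how far the sprung steel bar in the pocket is pressed down, m: 0 at rest, 0.012 when the holder's foot is home on the ledges. It pushes up with about 3 N at 0 and 8.5 N at 0.012, always returns, has no catch
- rod_center (a point): middle of the long test rod: fired clay, 9 mm diameter, 140 mm long, stands upright in one of the two holes of the plywood block with 30 mm of it in the hole; its z axis points up along the rod. It may be gripped anywhere along its free length; about 25 g
- rod_foot (a point): centre of the long rod's lower end, 70 mm below its middle
- short_rod_center (a point): middle of the short rod (9 mm diameter, 75 mm long) in the block's other hole, 70 mm from the long one; must stay there
- rod_block: fixed plywood block, 50 mm (its x) by 130 mm (its y), 40 mm tall, with two upright holes at y -35 and +35 mm, 11.5 mm wide and 30 mm deep; either may hold the long rod. Origin: centre of its underside
- holder_rib (a point): centre of the label holder's grip rib: 10 mm thick (its x), 50 mm long (its y), 30 mm tall (its top is 15 mm above this point). Below the rib hangs a plate 5 mm thick (x), 60 mm wide (y), 58 mm tall, with paper cards on both faces; about 80 g. Grip the rib across its thickness, fingers closing along its x; the plate's foot goes in the pocket, either face to the front. When home this point is 83 mm above the table
- holder_foot (a point): centre of the label holder's lower edge, 73 mm below the centre of the rib
- holder: the label holder itself (aluminium), origin at the centre of its lower edge, z up, standing upright in the stand's groove at the start
- stand: fixed plywood stand of the label holder, 60 mm (its x) by 100 mm (its y), 35 mm tall, with an 8 mm wide, 72 mm long groove along its y whose floor is 10 mm above the table. Origin: centre of its underside
- creamer: small white handled cup, 64 mm across, 60 mm tall; must stay where it is. Origin: centre of its underside
- pot_lid: white teapot lid lying on the table, 60 mm across, 24 mm tall; must stay. Origin: centre of its underside
- rod: the long test rod itself, origin at the centre of its lower end, z up along it
There are look-alikes about, which are no part of the job. Of the things that look like the holder, the largest one is meant.

How it is judged:
By the outcome, as a careful person would: the job done as asked, in the order asked, and still so for the second after the job is handed in, while the arm keeps its last pose, push and grip.
It also fails if it takes over 64 s, if anything falls off the work surface, if the arm or the gripper's body presses on something with over 40 N, if the wrist force passes 120 N, or if a joint passes its speed limit or range.

## Working session

There is one attempt and no reset: what is moved stays moved. The work goes in short steps, Python scripts to look and compute and a tool call to move; the robot and the scene stay as the last step left them, time stands still between calls to the robot, and variables do not carry over. Pictures are saved under pics/ and viewed, at most 10 in all, crops included, and the job is handed in when it is done.

Besides the shell and the picture viewer there is one more tool, called after "Request:" by a JSON object that holds its "op" and its "data". carry_out: Moves the arm, as the interface text tells. Its arguments: {"type":"object","properties":{"moves":{"type":"array","items":{"type":"number"}},"force":{"type":"number"}},"required":["moves"]}

```bash
mkdir -p pics; ls; python3 - <<'E'
from rig import r
import cv2
for n in("side","top"):
    c=r.capture(n); cv2.imwrite(f"pics/{n}0.png",c["frame"])
    print(n,c["fx"],c["fy"],c["cx"],c["cy"],c["eye"],c["rotation"])
o=r.get_obs();print(o["t"],o["tool_pos"],o["ee_rot"],o["opening"],r.tcp_to_grasp)
E
```

```text
pics
side 421.22181964247164 421.22181964247164 252.4897633283366 195.026218734602 [ 452.78451272 -944.41021011  637.76486094] [-2.0761924   0.10414565 -0.03763224]
top 375.04980795674203 375.04980795674203 257.3185030420301 194.58917463462458 [ 324.5548496    24.53332554 1035.37416778] [-2.19416009  2.01726128 -0.20931467]
0.1 [263.58186222 593.70113358 221.72334335] [-6.51426794e-01 -3.07311340e+00  2.32746303e-03] 87.20485535060476 18.700000000000003
```

View pics/side0.png

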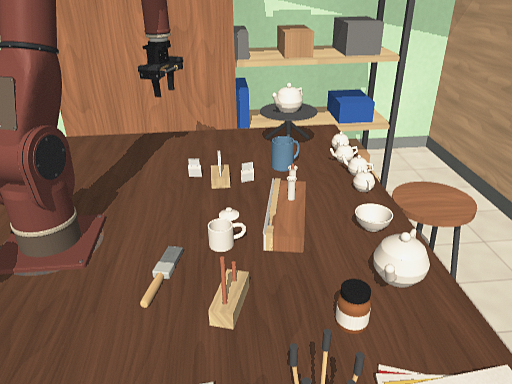

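View pics/top0.png

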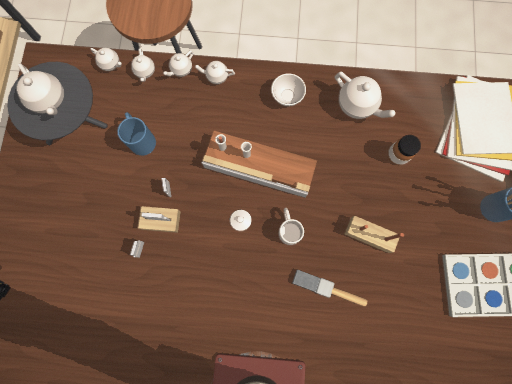

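The side view shows the block with two rods at (230,300), the long one at (223,280) and the short one at (234,268). The rack is at (285,215), and the holder in its stand is at (220,175) with small look-alikes at (194,168) and (247,172). The top view shows the same: block (373,234), rack (260,163), stand (158,218), and look-alikes (167,187) and (137,248).

Next: helpers and a single close crop montage.

```bash
cat > h.py <<'E'
import numpy as np, cv2
from scipy.spatial.transform import Rotation as R
from rig import r
class Cam:
    def __init__(s,n):
        c=r.capture(n); s.img=c["frame"]; s.c=c; s.eye=np.array(c["eye"])
        s.M=np.array(c["rotation"]); s.M=R.from_rotvec(s.M).as_matrix() if s.M.ndim==1 else s.M
        s.K=np.array([[c["fx"],0,c["cx"]],[0,c["fy"],c["cy"]],[0,0,1]])
    def ray(s,u,v): d=s.M@np.linalg.solve(s.K,[u,v,1]); return d/np.linalg.norm(d)
    def on(s,u,v,z): d=s.ray(u,v); return s.eye+d*(z-s.eye[2])/d[2]
    def px(s,p): q=s.K@(s.M.T@(np.asarray(p,float)-s.eye)); return q[:2]/q[2]
def meet(a,pa,b,pb):
    d1,d2=a.ray(*pa),b.ray(*pb); t=np.linalg.lstsq(np.c_[d1,-d2],b.eye-a.eye,rcond=None)[0]
    p,q=a.eye+t[0]*d1,b.eye+t[1]*d2; return (p+q)/2,np.linalg.norm(p-q)
def crop(img,x,y,w,h,k): return cv2.resize(img[y:y+h,x:x+w],None,fx=k,fy=k,interpolation=cv2.INTER_CUBIC)
E
python3 - <<'E'
from h import *
t,s=Cam("top"),Cam("side")
# grid 2x3 of 266x~280 tiles
T=[crop(t.img,340,210,66,50,4),crop(t.img,195,125,133,75,3),crop(t.img,125,175,66,80,4)]
S=[crop(s.img,200,250,60,80,4),crop(s.img,255,160,66,95,4),crop(s.img,180,145,80,50,4)]
def pad(L):
    h=max(i.shape[0] for i in L); return np.hstack([cv2.copyMakeBorder(i,0,h-i.shape[0],0,4,0) for i in L])
a,b=pad(T)[:,:800],pad(S)
w=max(a.shape[1],b.shape[1]); m=np.vstack([cv2.copyMakeBorder(i,0,0,0,w-i.shape[1],0) for i in(a,b)])
print(m.shape,a.shape[0]); k=min(1,800/m.shape[1],600/m.shape[0]); print(k)
cv2.imwrite("pics/m1.png",m[:600,:])if m.shape[1]<=800 and m.shape[0]<=600 else cv2.imwrite("pics/m1.png",cv2.resize(m,None,fx=k,fy=k))
for n,p in dict(block=(373,234),rackC=(260,163),stand=(158,218)).items(): print(n,t.on(*p,40).round())
E
```

```text
(700, 836, 3) 320
0.8571428571428571
block [ 453. -272.   40.]
rackC [623.  43.  40.]
stand [448. 303.  40.]
```

View pics/m1.png

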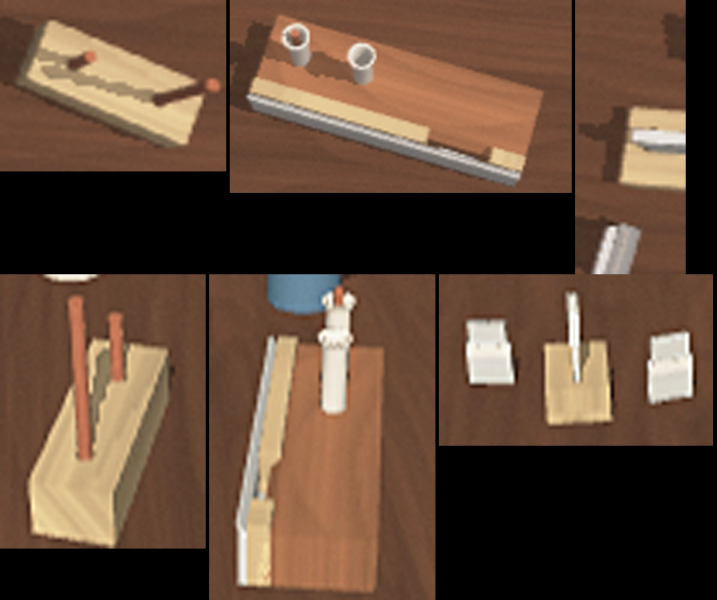

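The crops confirm the choices. The long rod is in the block's right hole in the top view, with its tip at about (402,235) and base at (386,239). The short rod is at (365,228). The empty tube's mouth is at about (246,144), and the left tube at (221,141) holds a red rod. The true holder is the one in the stand at (158,217), and the rail gap runs over about (272–297, 174–184).

```bash
cat > meas.py <<'E'
from h import *
def mask(c,lo,hi,box):
    x,y,w,h=box; m=np.zeros(c.img.shape[:2],np.uint8)
    m[y:y+h,x:x+w]=cv2.inRange(cv2.cvtColor(c.img,cv2.COLOR_BGR2HSV),lo,hi)[y:y+h,x:x+w]; return m
def pts(m):
    n,l,st,_=cv2.connectedComponentsWithStats(m); i=1+st[1:,4].argmax(); return np.argwhere(l==i)[:,::-1]
E
python3 - <<'E'
from meas import *
t,s=Cam("top"),Cam("side")
# rod
a=pts(mask(t,(0,90,60),(12,255,255),(376,225,32,22))); b=pts(mask(s,(0,120,120),(9,255,255),(217,250,11,60)))
print("rod top",a.min(0),a.max(0),len(a),"side",b.min(0),b.max(0),b[b[:,1]<b[:,1].min()+3].mean(0),b[b[:,1]>b[:,1].max()-3].mean(0))
print("rodtop meet",meet(t,(401.8,235),s,b[b[:,1]<b[:,1].min()+3].mean(0)+[0,0.5]))
bs=b[b[:,1]>b[:,1].max()-2].mean(0); print("rod base side@40",s.on(*bs,40),"top@40",t.on(385.8,239,40))
# yellow wood faces
for n,c,box in(("block",t,(340,210,66,50)),("stand",t,(130,200,60,40)),("rail",t,(195,125,133,75))):
    p=pts(mask(c,(13,50,130),(30,200,255),box)); rc=cv2.minAreaRect(p.astype(np.float32)); bp=cv2.boxPoints(rc)
    print(n,len(p),rc); print([t.on(*q,{"block":40,"stand":35,"rail":52}[n])[:2].round() .tolist() for q in bp])
# empty tube mouth, white
w=pts(mask(s,(0,0,150),(180,70,255),(283,160,18,45))); print("tubes side",w.min(0),w.max(0))
for row in range(w[:,1].min(),w[:,1].max()+1):
    q=w[w[:,1]==row][:,0]; print(row,q.min(),q.max(),end="; ")
w=pts(mask(t,(0,0,150),(180,70,255),(236,135,22,30))); print("\ntube top"); 
for row in range(w[:,1].min(),w[:,1].max()+1):
    q=w[w[:,1]==row][:,0]; print(row,q.min(),q.max(),end="; ")
# holder
w=pts(mask(t,(0,0,130),(180,70,255),(135,205,45,25))); rc=cv2.minAreaRect(w.astype(np.float32)); print("\nholder top",rc,w.min(0),w.max(0))
w=pts(mask(s,(0,0,130),(180,70,255),(210,145,20,40))); print("holder side",cv2.minAreaRect(w.astype(np.float32)),w.min(0),w.max(0))
x=cv2.resize(np.vstack([crop(t.img,135,195,50,42,12),]),None,fx=1,fy=1)
y=crop(t.img,205,135,115,62,6)
cv2.imwrite("pics/hold.png",np.vstack([np.hstack([crop(t.img,135,200,50,32,7),crop(s.img,205,145,32,32,7)]),cv2.copyMakeBorder(crop(t.img,228,132,90,62,6),0,0,0,34,0)]))
E
```

```text
rod top [379 225] [407 246] 346 side [220 256] [226 303] [221.6 257.2] [224.3 301.8]
rodtop meet (array([ 443.02723649, -306.26315726,  150.50429955]), np.float64(1.932512392075393))
rod base side@40 [ 443.28564451 -307.53476319   40.        ] top@40 [ 442.57560303 -305.52185151   40.        ]
block 902 ((373.74591064453125, 233.60353088378906), (51.12651062011719, 19.548372268676758), 22.833654403686523)
[[451.0, -201.0], [501.0, -220.0], [458.0, -346.0], [409.0, -326.0]]
stand 778 ((158.9467010498047, 218.58609008789062), (40.741085052490234, 23.448759078979492), 5.19442892074585)
[[416.0, 355.0], [479.0, 359.0], [478.0, 248.0], [415.0, 245.0]]
rail 494 ((237.28900146484375, 167.53671264648438), (71.74119567871094, 7.1836981773376465), 16.69924545288086)
[[613.0, 202.0], [633.0, 198.0], [590.0, 6.0], [571.0, 10.0]]
tubes side [287 165] [297 200]
165 289 295; 166 288 296; 167 288 297; 168 288 297; 169 289 296; 170 289 295; 171 289 295; 172 289 295; 173 289 295; 174 289 295; 175 289 295; 176 288 295; 177 287 295; 178 287 296; 179 287 296; 180 288 295; 181 288 295; 182 288 294; 183 288 294; 184 288 294; 185 288 294; 186 288 294; 187 288 294; 188 288 294; 189 288 294; 190 288 294; 191 288 294; 192 288 294; 193 288 294; 194 288 294; 195 288 294; 196 288 294; 197 288 294; 198 288 294; 199 288 294; 200 291 291; 
tube top
142 243 248; 143 242 249; 144 242 250; 145 241 250; 146 241 251; 147 241 251; 148 241 250; 149 241 250; 150 242 249; 151 243 249; 152 246 249; 153 247 249; 154 247 249; 155 247 249; 156 247 249; 157 246 247; 
holder top ((155.1912841796875, 215.91612243652344), (28.616649627685547, 6.024558067321777), 10.007980346679688) [141 212] [169 220]
holder side ((218.5, 163.0), (26.0, 3.0), 90.0) [217 150] [220 176]
```

View pics/hold.png

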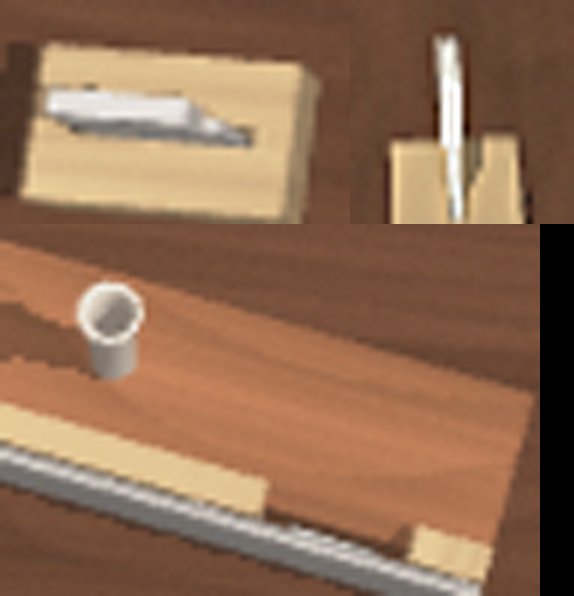

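The close crops show three things. The rib's top runs about (141.5,214.6)–(162,216) in the top view, the tube mouth disc centres at about (246,146.7), and the gap's ends are at (272.5,177.5) and (296.3,185.5). I'll fit the rack lines next.

```bash
python3 - <<'E'
from meas import *
t,s=Cam("top"),Cam("side")
hsv=cv2.cvtColor(t.img,cv2.COLOR_BGR2HSV).astype(int)
def edge(lo,hi,cols,which):
    m=cv2.inRange(hsv.astype(np.uint8),lo,hi); P=[]
    for c in cols:
        rows=np.where(m[130:200,c])[0]+130
        if len(rows): P.append((c,rows.min()-.5 if which=="top" else rows.max()+.5))
    P=np.array(P); k=np.polyfit(P[:,0],P[:,1],1); e=P[:,1]-np.polyval(k,P[:,0]); g=abs(e)<1.5
    return np.polyfit(P[g,0],P[g,1],1),g.sum()
Y=((13,50,130),(30,200,255)); G=((0,0,90),(180,45,255))
L={}
for n,rng,w,z in(("railback",Y,"top",52),("railfront",Y,"bot",52),("lip_top_edge",G,"top",52),("lipbot",G,"bot",0)):
    cols=range(212,268) if "rail" in n else range(260,308)
    k,g=edge(*rng,cols,w); L[n]=(k,z)
    p,q=t.on(225,np.polyval(k,225),z),t.on(300,np.polyval(k,300),z); d=p-q
    print(n,k,g,"yaw",np.degrees(np.arctan2(-d[0],d[1])))
k,z=L["railfront"]; p=t.on(220,np.polyval(k,220),z); q=t.on(300,np.polyval(k,300),z)
yax=(p-q)[:2]/np.linalg.norm((p-q)[:2]); xax=np.array([yax[1],-yax[0]])
mouth=t.on(246,146.7,110); print("mouth",mouth, "meet",meet(t,(246,146.7),s,(291.7,178.3)))
org=mouth[:2]-15*xax-40*yax; print("axes",xax,yax,"rack org",org)
for n,(k,z) in L.items():
    w=t.on(270,np.polyval(k,270),z)[:2]-org; print(n,"x",w@xax,w@yax)
for n,u,z in(("cornerBL",(213.7,131.6),45),("cornerBR",(316.7,160.4),45),("gapL",(272.5,177.5),52),("gapR",(296.3,185.5),52)):
    w=t.on(*u,z)[:2]-org; print(n,w@xax,w@yax)
print("cols profile 284:",[hsv[r_,284].tolist() for r_ in range(172,192)])
print("cols profile 250:",[hsv[r_,250].tolist() for r_ in range(164,184)])
a,b=t.on(141.5,214.6,98),t.on(162,216,98); d=a-b; print("rib",(a+b)/2,np.linalg.norm(d),np.degrees(np.arctan2(-d[0],d[1])))
a,b=(t.on(130+u,v,35) for u,v in((11.2,205),(43.2,208)))
# stand back edge from crop: (42,43)->(305,65) in 7x
a=t.on(135+42/7,200+43/7,35); b=t.on(135+303/7,200+65/7,35); d=a-b; print("stand edge",a,b,np.linalg.norm(d),np.degrees(np.arctan2(-d[0],d[1])))
print("rib side px check", s.px((*((t.on(151.7,215.3,98))[:2]),98)),s.px((442.8,-306.5,150)))
o=r.get_obs(); print(o["tool_pos"],R.from_rotvec(o["ee_rot"]).as_matrix().round(3).tolist())
E
```

```text
railback [ 0.32142857 86.92857143] 8 yaw -13.625903177650844
railfront [  0.29671907 100.65006835] 56 yaw -12.226698459248691
lip_top_edge [  0.2967868  100.31927558] 48 yaw -12.233267734164466
lipbot [  0.28908418 108.73172988] 47 yaw -11.757663538624845
mouth [642.98104642  81.80748155 110.        ] meet (array([644.3529143 ,  81.82094874, 109.97679186]), np.float64(2.5794778290351585))
axes [ 0.97731732 -0.21178023] [0.21178023 0.97731732] rack org [619.85007765  45.89149231]
railback x -20.61888380011056 -37.49920142939176
railfront x -39.484107968951356 -43.13885020737363
lip_top_edge x -38.65105496547833 -42.88981386881846
lipbot x -43.386836711433624 -46.04242487075557
cornerBL 51.897712902812266 148.3703913640018
cornerBR 55.173646794321165 -149.1682767755604
gapL -28.78736760782533 -47.00051088811555
gapR -31.329850104384725 -114.62478329421344
cols profile 284: [[11, 136, 182], [12, 137, 184], [11, 137, 173], [11, 135, 176], [11, 136, 178], [11, 136, 175], [11, 137, 171], [10, 134, 160], [11, 135, 164], [11, 135, 166], [11, 137, 149], [11, 131, 97], [12, 96, 98], [14, 18, 185], [13, 17, 184], [14, 16, 201], [11, 16, 125], [15, 18, 116], [13, 16, 114], [10, 64, 91]]
cols profile 250: [[11, 136, 178], [11, 135, 181], [11, 133, 182], [11, 137, 180], [15, 107, 214], [19, 87, 226], [19, 86, 228], [20, 87, 228], [19, 86, 227], [20, 88, 226], [18, 94, 210], [17, 45, 154], [16, 18, 180], [15, 18, 198], [17, 18, 126], [17, 16, 112], [13, 16, 112], [12, 68, 94], [12, 121, 80], [10, 128, 112]]
rib [445.96319259 303.37386408  98.        ] 52.12410441443052 0.8776991998336078
stand edge [476.53504129 354.69158319  35.        ] [476.43219254 252.90394509  35.        ] 101.78769005647163 -0.05789305019752704
rib side px check [218.06982736 154.18914069] [220.99048842 258.1040566 ]
[263.6993668  594.00322165 222.39656847] [[-0.914, 0.406, -0.0], [0.406, 0.914, -0.0], [-0.0, -0.0, -1.0]]
```

Checks: the rod top meets at z=150.5 (expected 150), the mouth at z=110.0, and the rib length is 52 mm (50). The gap's length is 68 mm (70), with its centre at rack y≈-81. The slot is at about (569.5,-26) and the rack's yaw is about -12.3°. All are within reach, so I'll move.

```bash
cat > go.py <<'E'
import sys
from h import *
# args: groups x,y,z,yawdeg (yaw of tool y in world) -> shift cm, turn about tool z
o=r.get_obs(); M=R.from_rotvec(o["ee_rot"]).as_matrix(); p=np.array(o["tool_pos"])
yaw=np.degrees(np.arctan2(M[1,1],M[0,1])); print("t",o["t"],"tcp",p.round(1),"yaw",yaw.round(2),"open",round(o["opening"],1),"F",np.round(o["wrist_force"],1),"zax",M[:,2].round(3))
for a in sys.argv[1:]:
    x,y,z,w=map(float,a.split(",")); s=M.T@(np.array([x,y,z])-p)/10
    T=R.from_euler("z",w,degrees=True).as_matrix()@np.array([[0,1,0],[1,0,0],[0,0,-1.]])
    print(a,s.round(2),R.from_matrix(M.T@T).as_rotvec().round(4))
E
python3 go.py 480,350,240,0 540,0,240,0 443,-306.5,222,0
```

```text
t 0.4 tcp [263.7 594.  222.4] yaw 66.06 open 86.6 F [0.9 0.7 0.8] zax [-0. -0. -1.]
480,350,240,0 [-29.67 -13.53  -1.76] [-2.000e-04  2.000e-04  1.153e+00]
540,0,240,0 [-49.35 -43.08  -1.75] [-2.000e-04  2.000e-04  1.153e+00]
443,-306.5,222,0 [-5.292e+01 -7.503e+01  6.000e-02] [-2.000e-04  2.000e-04  1.153e+00]
```

Request:
{"op": "carry_out", "data": {"moves": [-29.7,-13.5,-1.8,0,0,1.153,8.7,-29.7,-13.5,-1.8,0,0,1.153,8.7,-29.7,-13.5,-1.8,0,0,1.153,8.7,-29.7,-13.5,-1.8,0,0,1.153,8.7,-29.7,-13.5,-1.8,0,0,1.153,8.7,-49.4,-43.1,-1.8,0,0,1.153,8.7,-49.4,-43.1,-1.8,0,0,1.153,8.7,-49.4,-43.1,-1.8,0,0,1.153,8.7,-49.4,-43.1,-1.8,0,0,1.153,8.7,-49.4,-43.1,-1.8,0,0,1.153,8.7], "force": 25}}

```text
t: 1.65
tool_pos: [530.1, 51.9, 240.8]
ee_rot: [2.221, 2.222, 0.002]
wrist_force: [1.1, 0.1, -0.5]
opening: 86.9
finger_force: 0.0
```

```bash
python3 go.py 443,-306.5,200,0
```

```text
t 1.65 tcp [530.1  51.9 240.8] yaw 0.01 open 86.9 F [ 1.1  0.1 -0.5] zax [ 0.001  0.001 -1.   ]
443,-306.5,200,0 [-35.85  -8.71   4.05] [ 0.0008 -0.0006  0.0002]
```

Request:
{"op": "carry_out", "data": {"moves": [-35.8,-8.7,4,0,0,0,8.7,-35.8,-8.7,4,0,0,0,8.7,-35.8,-8.7,4,0,0,0,8.7,-35.8,-8.7,4,0,0,0,8.7,-35.8,-8.7,4,0,0,0,8.7,-35.8,-8.7,4,0,0,0,8.7,-35.8,-8.7,4,0,0,0,8.7,-35.8,-8.7,4,0,0,0,8.7,-35.8,-8.7,4,0,0,0,8.7]}}

```text
t: 2.78
tool_pos: [443.7, -302.7, 200.5]
ee_rot: [-2.219, -2.224, -0.001]
wrist_force: [0.6, -0.5, 0.4]
opening: 87.0
finger_force: 0.0
```

```bash
python3 go.py 443,-306.5,91,0; python3 - <<'E'
from h import *
t,s=Cam("top"),Cam("side")
cv2.imwrite("pics/rod1.png",np.hstack([crop(t.img,330,190,110,90,4)[:,:400],crop(s.img,180,190,100,90,4)]))
o=r.get_obs()["tool_pos"]; print(t.px(o),s.px(o))
E
```

```text
t 2.775 tcp [ 443.7 -302.7  200.5] yaw 0.14 open 87.0 F [ 0.6 -0.5  0.4] zax [ 0.     0.001 -1.   ]
443,-306.5,91,0 [-0.38 -0.08 10.95] [ 0.0003 -0.0005  0.0024]
[408.70405447 231.89092349] [219.9307725 234.7364197]
```

View pics/rod1.png

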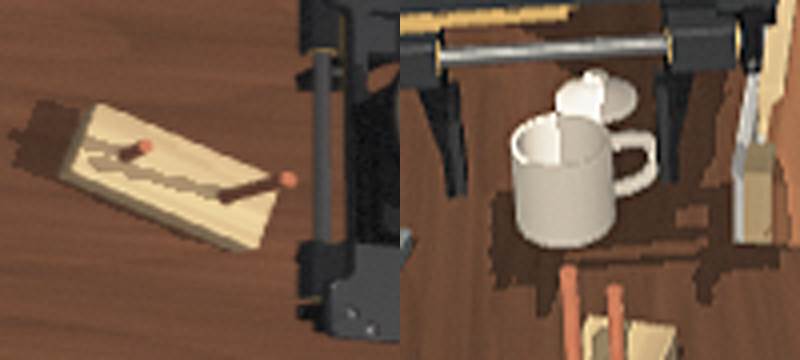

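The rod tip is at (402,235) in the top view and (222,257) in the side view. The fingertips are at (194,238) and (247,235), so the measured TCP agrees and they straddle the rod. I'll descend and grip.

Request:
{"op": "carry_out", "data": {"moves": [-0.4,0,4,0,0,0,8.7,-0.4,0,8,0,0,0,8.7,-0.4,0,10.9,0,0,0,8.7,-0.4,0,10.9,0,0,0,4,-0.4,0,10.9,0,0,0,0,-0.4,0,10.9,0,0,0,0,-0.4,0,10.9,0,0,0,0,-0.4,0,10.9,0,0,0,0,-0.4,0,10.9,0,0,0,0,-0.4,0,10.9,0,0,0,0], "force": 25}}

```text
t: 4.12
tool_pos: [442.9, -308.1, 91.5]
ee_rot: [2.222, 2.221, -0.0]
wrist_force: [-0.5, -0.9, -0.0]
opening: 25.1
finger_force: 0.0
```

```bash
python3 go.py 443,-306.5,251,0
```

```text
t 4.125 tcp [ 442.9 -308.1   91.5] yaw -0.01 open 25.1 F [-0.5 -0.9 -0. ] zax [-0. -0. -1.]
443,-306.5,251,0 [ 1.600e-01  1.000e-02 -1.595e+01] [-0.      0.0001 -0.0001]
```

Request:
{"op": "carry_out", "data": {"moves": [0.1,0,0,0,0,0,0,0.1,0,0,0,0,0,0,0.1,0,0,0,0,0,0,0.1,0,0,0,0,0,0,0.1,0,-1,0,0,0,0,0.1,0,-5,0,0,0,0,0.1,0,-10,0,0,0,0,0.1,0,-16,0,0,0,0,0.1,0,-16,0,0,0,0]}}

```text
t: 5.25
tool_pos: [444.6, -308.8, 256.5]
ee_rot: [2.217, 2.216, 0.006]
wrist_force: [0.7, 0.5, -1.5]
opening: 8.0
finger_force: 25.0
```

```bash
python3 go.py 540,-150,260,0 643.5,82,260,0; python3 - <<'E'
from h import *
t,s=Cam("top"),Cam("side")
cv2.imwrite("pics/rod2.png",np.hstack([crop(t.img,340,190,100,100,4),crop(s.img,170,170,100,100,4)]))
E
```

```text
t 5.25 tcp [ 444.6 -308.8  256.5] yaw -0.04 open 8.0 F [ 0.7  0.5 -1.5] zax [ 0.008 -0.002 -1.   ]
540,-150,260,0 [15.89  9.53 -0.32] [ 0.0075  0.0022 -0.0007]
643.5,82,260,0 [39.1  19.87 -0.29] [ 0.0075  0.0022 -0.0007]
```

View pics/rod2.png

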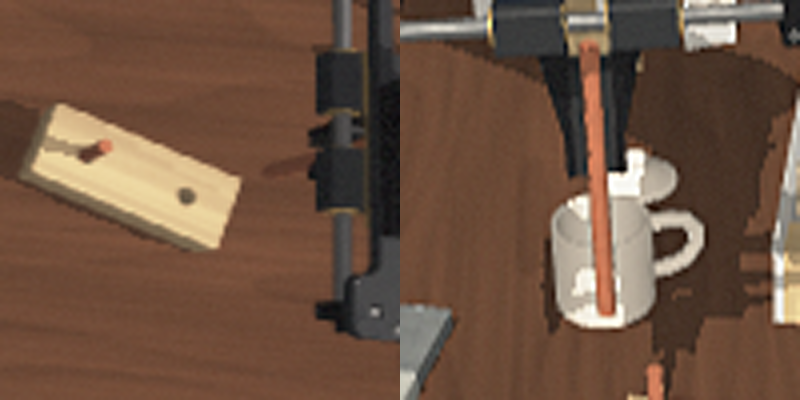

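The rod is gripped and clear of the block. Its foot is at about (222,248) in the side view, it hangs upright, the hole is empty and the short rod is still in place. I'll go above the tube.

Request:
{"op": "carry_out", "data": {"moves": [15.9,9.5,-0.3,0.007,0.002,0,0,15.9,9.5,-0.3,0.007,0.002,0,0,15.9,9.5,-0.3,0.007,0.002,0,0,39.1,19.9,-0.3,0.007,0.002,0,0,39.1,19.9,-0.3,0.007,0.002,0,0,39.1,19.9,-0.3,0.007,0.002,0,0,39.1,19.9,-0.3,0.007,0.002,0,0,39.1,19.9,-0.3,0.007,0.002,0,0,39.1,19.9,-0.3,0.007,0.002,0,0,39.1,19.9,-0.3,0.007,0.002,0,0]}}

```text
t: 6.6
tool_pos: [641.5, 81.7, 254.2]
ee_rot: [-2.22, -2.214, 0.007]
wrist_force: [0.3, -0.1, 0.1]
opening: 8.3
finger_force: 25.0
```

```bash
python3 go.py 643.5,82,205,0; python3 - <<'E'
from meas import *
t,s=Cam("top"),Cam("side")
o=r.get_obs()["tool_pos"]; f=np.array(o)-[0,0,81.5]; g=np.array(o)+[0,0,58]
print("expected foot px",t.px(f),s.px(f),"rod top",s.px(g))
for c,e in((s,s.px(f)),(t,t.px(f))):
    x,y=(e-20).astype(int); m=mask(c,(0,110,70),(9,255,255),(x,y-25,40,65)); p=pts(m); print(p.min(0),p.max(0),len(p),p[p[:,1]>p[:,1].max()-3].mean(0))
x,y=t.px(f).astype(int); x2,y2=s.px(f).astype(int)
cv2.imwrite("pics/tube1.png",np.hstack([crop(t.img,x-50,y-50,100,100,4),crop(s.img,x2-50,y2-60,100,100,4)])); print(x-50,y-50,x2-50,y2-60)
E
```

```text
t 6.6 tcp [641.5  81.7 254.2] yaw -0.16 open 8.3 F [ 0.3 -0.1  0.1] zax [-0.008  0.001 -1.   ]
643.5,82,205,0 [0.03 0.24 4.92] [-0.0076 -0.0013 -0.0028]
expected foot px [245.04991936 138.59123071] [290.89972396 157.5135605 ] rod top [292.41385371 106.94212985]
[290 112] [294 157] 124 [291.125 156.125]
[225  93] [264 157] 2530 [243. 156.]
195 88 240 97
```

View pics/tube1.png

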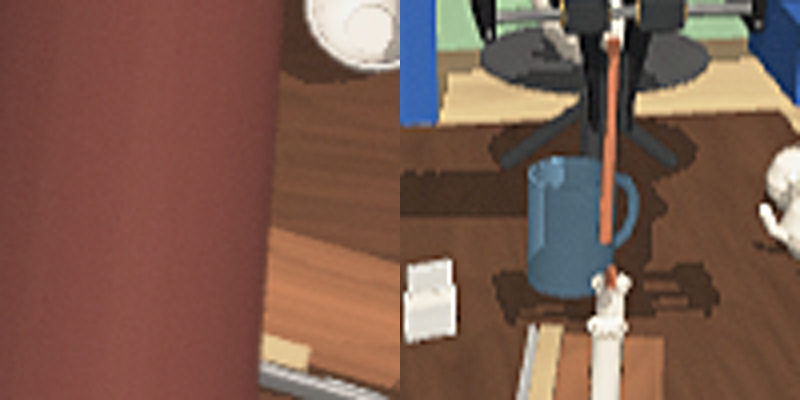

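The side view shows the rod's foot at (291,157), as expected, directly above the empty tube's mouth at (292,178). The arm hides the top view. I'll descend and watch the force.

Request:
{"op": "carry_out", "data": {"moves": [0,0.2,0,-0.007,0,0,0,0,0.2,2,-0.007,0,0,0,0,0.2,4,-0.007,0,0,0,0,0.2,5,-0.007,0,0,0,0,0.2,6,-0.007,0,0,0,0,0.2,7,-0.007,0,0,0,0,0.2,7.5,-0.007,0,0,0,0,0.2,7.5,-0.007,0,0,0]}}

```text
t: 7.7
tool_pos: [643.3, 84.0, 179.2]
ee_rot: [-2.22, -2.22, -0.002]
wrist_force: [0.3, 0.5, 0.5]
opening: 8.6
finger_force: 25.0
```

```bash
python3 go.py 643.5,82,133,0
```

```text
t 7.7 tcp [643.3  84.  179.2] yaw -0.0 open 8.6 F [0.3 0.5 0.5] zax [-0.     0.002 -1.   ]
643.5,82,133,0 [-0.21  0.02  4.62] [-0.0003 -0.0018 -0.    ]
```

Request:
{"op": "carry_out", "data": {"moves": [-0.2,0,0.5,0,0,0,0,-0.2,0,1.3,0,0,0,0,-0.2,0,2,0,0,0,0,-0.2,0,2.8,0,0,0,0,-0.2,0,3.6,0,0,0,0,-0.2,0,4.3,0,0,0,0,-0.2,0,4.3,0,0,0,0]}}

```text
t: 8.57
tool_pos: [643.0, 82.1, 135.7]
ee_rot: [-2.22, -2.22, -0.001]
wrist_force: [0.2, -0.3, -0.1]
opening: 8.1
finger_force: 25.0
```

```bash
python3 go.py 643.5,82,131.5,0
```

```text
t 8.575 tcp [643.   82.1 135.7] yaw -0.0 open 8.1 F [ 0.2 -0.3 -0.1] zax [-0.001  0.002 -1.   ]
643.5,82,131.5,0 [-0.01  0.05  0.42] [-0.0011 -0.0017 -0.    ]
```

Smooth so far. I'll press the last few mm until contact.

Request:
{"op": "carry_out", "data": {"moves": [0,0,0.2,0,0,0,0,0,0,0.4,0,0,0,0,0,0,0.6,0,0,0,0,0,0,0.6,0,0,0,0]}}

```text
t: 9.07
tool_pos: [643.8, 82.1, 131.3]
ee_rot: [-2.221, -2.221, -0.004]
wrist_force: [-0.8, 0.1, 5.6]
opening: 8.2
finger_force: 25.0
```

It contacts with 5.6 N at TCP z 131.3, where I expected 131.5, so the rod is on the floor. I'll let go and rise.

Request:
{"op": "carry_out", "data": {"moves": [0,0,-0.1,0,0,0,4,0,0,-0.1,0,0,0,8.7,0,0,-0.1,0,0,0,8.7,0,0,-0.1,0,0,0,8.7,0,0,-2,0,0,0,8.7,0,0,-6,0,0,0,8.7,0,0,-12,0,0,0,8.7,0,0,-12,0,0,0,8.7]}}

```text
t: 10.07
tool_pos: [646.0, 81.4, 257.2]
ee_rot: [2.22, 2.218, 0.015]
wrist_force: [0.3, 0.2, -0.4]
opening: 80.4
finger_force: 0.0
```

```bash
python3 go.py 446,303,200,0.5; python3 - <<'E'
from meas import *
s=Cam("side"); p=pts(mask(s,(0,110,70),(9,255,255),(282,130,20,60))); print(p.min(0),p.max(0),s.px((644,82,190)),s.px((644,82,110)))
E
```

```text
t 10.075 tcp [646.   81.4 257.2] yaw -0.04 open 80.4 F [ 0.3  0.2 -0.4] zax [ 0.009  0.004 -1.   ]
446,303,200,0.5 [ 22.13 -20.06   5.62] [ 0.0092 -0.004  -0.0094]
[290 151] [293 179] [291.95092311 151.68979154] [291.12106164 178.42826028]
```

The rod's top is at side row 151 (predicted 151.7 for fully down), so it is seated. On to the holder.

Request:
{"op": "carry_out", "data": {"moves": [7,-6,0,0.009,-0.004,0,8.7,22.1,-20,5.6,0.009,-0.004,-0.009,8.7,22.1,-20,5.6,0.009,-0.004,-0.009,8.7,22.1,-20,5.6,0.009,-0.004,-0.009,8.7,22.1,-20,5.6,0.009,-0.004,-0.009,8.7,22.1,-20,5.6,0.009,-0.004,-0.009,8.7,22.1,-20,5.6,0.009,-0.004,-0.009,8.7,22.1,-20,5.6,0.009,-0.004,-0.009,8.7]}}

```text
t: 11.12
tool_pos: [444.5, 301.8, 195.1]
ee_rot: [-2.211, -2.225, 0.012]
wrist_force: [1.4, -0.5, 0.6]
opening: 86.9
finger_force: 0.0
```

```bash
python3 go.py 446,303,69,0.5; python3 - <<'E'
from h import *
t,s=Cam("top"),Cam("side")
o=r.get_obs()["tool_pos"]; print(t.px(o),s.px(o))
cv2.imwrite("pics/hold2.png",np.hstack([crop(t.img,100,170,100,100,4),crop(s.img,170,100,100,100,4)]))
E
```

```text
t 11.125 tcp [444.5 301.8 195.1] yaw 0.37 open 86.9 F [ 1.4 -0.5  0.6] zax [-0.009 -0.002 -1.   ]
446,303,69,0.5 [ 0.15  0.26 12.61] [-0.0086  0.0021 -0.0022]
[140.43980085 209.52661106] [215.78852708 125.46254386]
```

View pics/hold2.png

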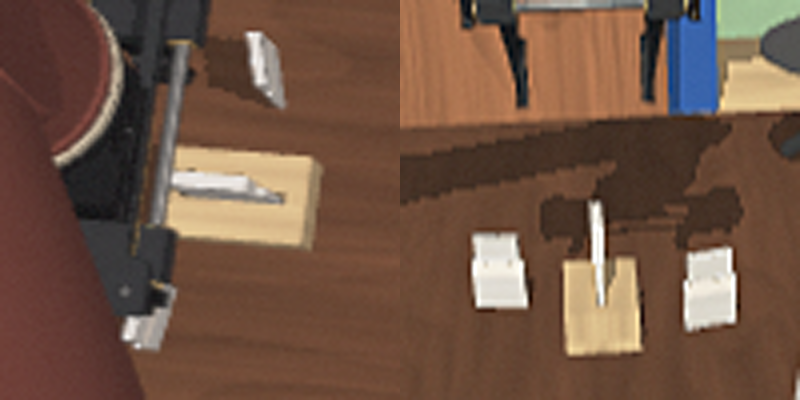

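The fingertips are at (200,126) and (232,125) in the side view, straddling the holder's top at (219,150). The two small look-alikes sit outside the fingers, so I'll narrow the opening for clearance, descend and grip.

Request:
{"op": "carry_out", "data": {"moves": [0.1,0.2,0,-0.008,0.002,0,5,0.1,0.2,0,-0.008,0.002,0,5,0.1,0.2,0,-0.008,0.002,0,5,0.1,0.2,4,-0.008,0.002,0,5,0.1,0.2,8,-0.008,0.002,0,5,0.1,0.2,11,-0.008,0.002,0,5,0.1,0.2,12.7,-0.008,0.002,0,5,0.1,0.2,12.7,-0.008,0.002,0,5,0.1,0.2,12.7,-0.008,0.002,0,5]}}

```text
t: 12.35
tool_pos: [445.0, 304.3, 69.0]
ee_rot: [-2.211, -2.231, -0.002]
wrist_force: [0.9, 1.0, 0.5]
opening: 49.8
finger_force: 0.0
```

```bash
python3 go.py 446,303,68,0.5
```

```text
t 12.35 tcp [445.  304.3  69. ] yaw 0.5 open 49.8 F [0.9 1.  0.5] zax [ 0.     0.001 -1.   ]
446,303,68,0.5 [-0.13  0.1   0.1 ] [ 0.0002 -0.0011  0.0001]
```

Request:
{"op": "carry_out", "data": {"moves": [-0.1,0.1,0.1,0,0,0,2,-0.1,0.1,0.1,0,0,0,0.5,-0.1,0.1,0.1,0,0,0,0,-0.1,0.1,0.1,0,0,0,0,-0.1,0.1,0.1,0,0,0,0,-0.1,0.1,0.1,0,0,0,0,-0.1,0.1,0.1,0,0,0,0], "force": 40}}

```text
t: 13.22
tool_pos: [445.5, 302.8, 66.9]
ee_rot: [-2.211, -2.231, 0.001]
wrist_force: [1.6, 0.4, -1.6]
opening: 10.0
finger_force: 40.0
```

```bash
python3 go.py 446,303,230,0.5
```

```text
t 13.225 tcp [445.5 302.8  66.9] yaw 0.51 open 10.0 F [ 1.6  0.4 -1.6] zax [-0.001  0.    -1.   ]
446,303,230,0.5 [  0.02   0.04 -16.31] [-0.0007 -0.0001  0.0001]
```

Request:
{"op": "carry_out", "data": {"moves": [0,0,-1,0,0,0,0,0,0,-4,0,0,0,0,0,0,-9,0,0,0,0,0,0,-15,0,0,0,0,0,0,-16.3,0,0,0,0,0,0,-16.3,0,0,0,0]}}

```text
t: 13.98
tool_pos: [445.4, 303.0, 230.6]
ee_rot: [-2.21, -2.231, -0.001]
wrist_force: [-0.5, -0.2, -0.7]
opening: 9.7
finger_force: 40.0
```

```bash
python3 go.py 470,0,200,-12.3 569.5,-26,180,-12.3; python3 - <<'E'
from h import *
t,s=Cam("top"),Cam("side")
o=r.get_obs()["tool_pos"]; f=np.array(o)-[0,0,57]; print(s.px(f),s.px(f+[0,0,88]),t.px(f))
x,y=s.px(f).astype(int); cv2.imwrite("pics/hold3.png",crop(s.img,x-50,y-60,100,100,5)); print(x-50,y-60)
E
```

```text
t 13.975 tcp [445.4 303.  230.6] yaw 0.53 open 9.7 F [-0.5 -0.2 -0.7] zax [-0.     0.001 -1.   ]
470,0,200,-12.3 [-30.32   2.18   3.02] [-0.0006 -0.0013  0.2238]
569.5,-26,180,-12.3 [-33.02  12.11   5.01] [-0.0006 -0.0013  0.2238]
[216.30197137 132.64697033] [214.58892812 105.03043846] [143.38117818 211.12070608]
166 72
```

View pics/hold3.png

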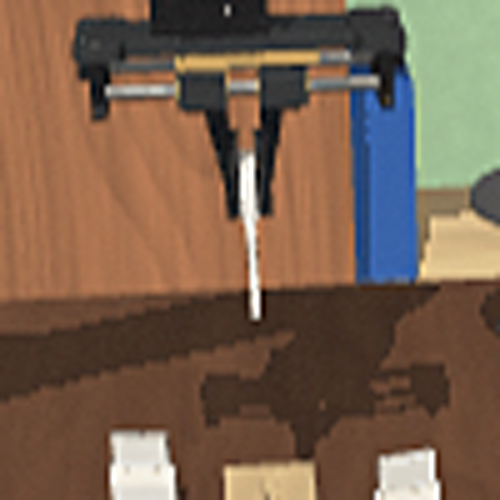

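The holder is gripped and hangs upright. Its foot is at about (217,135) in the side view, where expected (216,133), and the stand is empty. I'll carry it in front of the rack and then over the slot.

Request:
{"op": "carry_out", "data": {"moves": [-30.3,2.2,2,0,0,0.224,0,-30.3,2.2,2,0,0,0.224,0,-30.3,2.2,2,0,0,0.224,0,-30.3,2.2,2,0,0,0.224,0,-30.3,2.2,2,0,0,0.224,0,-33,12.1,5,0,0,0.224,0,-33,12.1,5,0,0,0.224,0,-33,12.1,5,0,0,0.224,0,-33,12.1,5,0,0,0.224,0,-33,12.1,5,0,0,0.224,0]}}

```text
t: 15.32
tool_pos: [568.6, -25.8, 180.2]
ee_rot: [-2.446, -1.969, -0.001]
wrist_force: [-0.8, 0.2, 0.1]
opening: 9.7
finger_force: 40.0
```

```bash
python3 go.py 569.5,-26,125,-12.3
```

```text
t 15.325 tcp [568.6 -25.8 180.2] yaw -12.32 open 9.7 F [-0.8  0.2  0.1] zax [-0.001  0.002 -1.   ]
569.5,-26,125,-12.3 [-0.    0.1   5.52] [-0.001  -0.0017 -0.0003]
```

Request:
{"op": "carry_out", "data": {"moves": [0,0.1,2,0,0,0,0,0,0.1,4,0,0,0,0,0,0.1,6,0,0,0,0,0,0.1,6,0,0,0,0,0,0.1,6,0,0,0,0]}}

```text
t: 15.95
tool_pos: [570.4, -26.6, 119.9]
ee_rot: [-2.447, -1.97, 0.002]
wrist_force: [0.0, 0.3, -1.1]
opening: 9.8
finger_force: 40.0
```

```bash
python3 go.py 569.5,-26,110,-12.3; python3 - <<'E'
from h import *
t,s=Cam("top"),Cam("side")
o=np.array(r.get_obs()["tool_pos"]); f=o-[0,0,57]
ya=np.array([.2118,.9773,0])
print("foot ends side",s.px(f+30*ya),s.px(f-30*ya),"top",t.px(f+30*ya),t.px(f-30*ya))
x,y=s.px(f).astype(int); x2,y2=t.px(f).astype(int); print(x-40,y-50,x2-50,y2-50)
cv2.imwrite("pics/slot1.png",np.hstack([crop(s.img,x-40,y-50,80,110,5),crop(t.img,x2-50,y2-50,80,110,5)]))
E
```

```text
t 15.95 tcp [570.4 -26.6 119.9] yaw -12.34 open 9.8 F [ 0.   0.3 -1.1] zax [-0.001 -0.    -1.   ]
569.5,-26,110,-12.3 [ 0.04 -0.1   0.99] [-0.0009  0.0005 -0.0007]
foot ends side [270.6923152  209.03230037] [268.65964318 221.25591579] top [273.71817858 178.20091566] [295.31615047 184.59642016]
229 164 234 131
```

View pics/slot1.png

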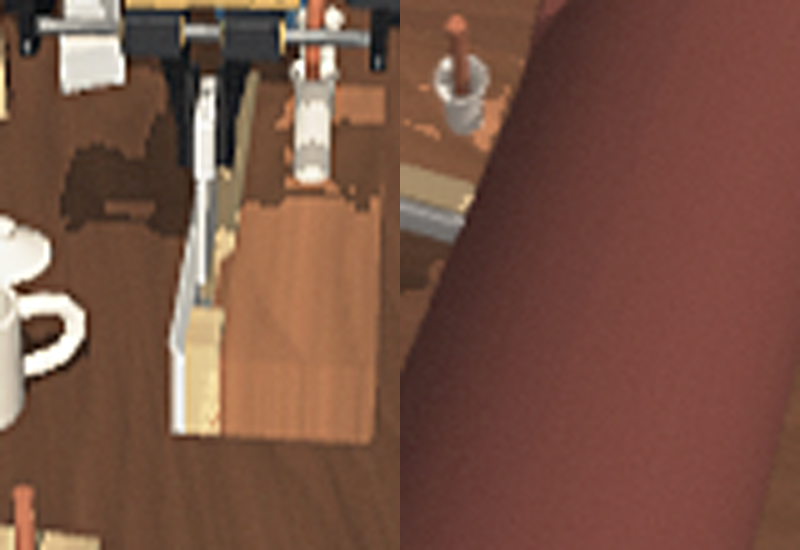

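The holder's foot end is at about (269.6,221.6) in the side view. It sits over the pocket's dark opening at (268–271,222–224), which lies between the lip at x<267 and the board at x>273. The rod stands in its tube. I'll descend gently and watch the lateral force.

Request:
{"op": "carry_out", "data": {"moves": [0,0,0.7,0,0,0,0,0,0,1.4,0,0,0,0,0,0,2,0,0,0,0,0,0,2.6,0,0,0,0,0,0,2.6,0,0,0,0]}}

```text
t: 16.68
tool_pos: [569.9, -26.4, 93.1]
ee_rot: [-2.446, -1.97, 0.003]
wrist_force: [0.6, 0.0, -0.4]
opening: 9.5
finger_force: 40.0
```

```bash
python3 go.py 570,-26,80,-12.3; python3 -c "
from rig import r;print(r.get_obs()['moment'])"
```

```text
t 16.675 tcp [569.9 -26.4  93.1] yaw -12.32 open 9.5 F [ 0.6  0.  -0.4] zax [-0.002 -0.    -1.   ]
570,-26,80,-12.3 [0.04 0.01 1.31] [-0.0018  0.0007 -0.0004]
[-0.08813382  0.04709439 -0.02430264]
```

No contact yet at foot z≈36, which is inside the pocket. I'll continue down to the bar.

Request:
{"op": "carry_out", "data": {"moves": [0,0,0.4,0,0,0,0,0,0,0.8,0,0,0,0,0,0,1.2,0,0,0,0,0,0,1.6,0,0,0,0,0,0,1.8,0,0,0,0,0,0,1.8,0,0,0,0], "force": 50}}

```text
t: 17.42
tool_pos: [570.3, -26.3, 75.8]
ee_rot: [-2.447, -1.97, 0.001]
wrist_force: [-0.6, -0.0, 3.3]
opening: 9.5
finger_force: 50.0
```

Request:
{"op": "carry_out", "data": {"moves": [0,0,0.3,0,0,0,0,0,0,0.6,0,0,0,0,0,0,0.8,0,0,0,0,0,0,1,0,0,0,0,0,0,1,0,0,0,0,0,0,1,0,0,0,0]}}

```text
t: 18.18
tool_pos: [570.6, -26.4, 66.7]
ee_rot: [-2.447, -1.97, -0.0]
wrist_force: [-4.9, 0.3, 16.2]
opening: 9.8
finger_force: 50.0
```

```bash
python3 go.py 570,-26,67,-12.3
```

```text
t 18.175 tcp [570.6 -26.4  66.7] yaw -12.33 open 9.8 F [-4.9  0.3 16.2] zax [-0.     0.001 -1.   ]
570,-26,67,-12.3 [ 0.03 -0.07 -0.03] [-0.0004 -0.0006 -0.0005]
```

It's at TCP z 66.7 (home is about 67) with 16 N, which is above the spring's 8.5 N. I'll press a little more to confirm the hard stop and ease the side load.

Request:
{"op": "carry_out", "data": {"moves": [0,-0.05,0.05,0,0,0,0,0,-0.05,0.1,0,0,0,0,0,-0.05,0.1,0,0,0,0,0,-0.05,0.1,0,0,0,0], "force": 60}}

```text
t: 18.68
tool_pos: [570.8, -26.5, 66.7]
ee_rot: [-2.447, -1.97, -0.002]
wrist_force: [-7.6, 0.1, 23.9]
opening: 9.6
finger_force: 60.0
```

```bash
python3 go.py 570,-26,67,-12.3; python3 - <<'E'
from meas import *
s=Cam("side"); o=np.array(r.get_obs()["tool_pos"]); ya=np.array([.2118,.9773,0])
for z,yy in((98,-25),(68,-25)): print(z,s.px(np.r_[(o+ya*yy)[:2],z]))
w=pts(mask(s,(0,0,130),(180,70,255),(258,185,20,35))); 
for row in range(w[:,1].min(),w[:,1].max()+1,2):
    q=w[w[:,1]==row][:,0]; print(row,q.min(),q.max(),end="; ")
p=pts(mask(s,(0,110,70),(9,255,255),(282,130,20,60))); print("rod",p.min(0),p.max(0))
E
```

```text
t 18.675 tcp [570.8 -26.5  66.7] yaw -12.34 open 9.6 F [-7.6  0.1 23.9] zax [ 0.001  0.001 -1.   ]
570,-26,67,-12.3 [ 0.03 -0.09 -0.03] [ 0.0007 -0.0012 -0.0006]
98 [268.85796518 208.44954723]
68 [268.83407739 218.6492835 ]
193 270 272; 195 270 271; 197 269 271; 199 269 271; 201 269 271; 203 268 271; 205 268 271; 207 268 271; 209 268 271; 211 268 271; 213 268 271; 215 268 271; 217 266 270; 219 265 270; rod [282 130] [288 141]
```

Request:
{"op": "carry_out", "data": {"moves": [0,-0.05,0,0,0,0,0,0,-0.05,0,0,0,0,0,0,-0.05,0,0,0,0,0,0,-0.05,0,0,0,0,0]}}

```text
t: 19.23
tool_pos: [570.6, -26.4, 66.7]
ee_rot: [2.447, 1.97, 0.003]
wrist_force: [-5.8, -0.4, 23.1]
opening: 9.6
finger_force: 60.0
```

```bash
python3 - <<'E'
from meas import *
s=Cam("side"); m=mask(s,(0,110,70),(9,255,255),(288,130,8,60)); print("rod",[(i,np.where(m[i])[0].tolist()) for i in (148,152,158,164,170,176)])
E
```

```text
rod [(148, []), (152, [291, 292, 293]), (158, [291, 292, 293]), (164, [291, 292, 293]), (170, [290, 291, 292]), (176, [290, 291, 292])]
```

The press is steady at 23 N, the holder is upright and hard home, and the rod is still seated. I'll hand it in.

```bash
python3 -c "
from rig import r;print(r.close_job())"
```

```text
the job is handed in; nothing more can be done
None
```

I handed the job in at about 19 s: the long rod is at the bottom of the empty tube and released, and the label holder is still gripped upright, pressed against the hard stop with about 23 N; the judge gave no verdict, and I did not re-check the short rod, cup and lid after the final press.

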